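# Pantry stock check: full tins to the drawer, empties to the returns tray

### The arm

A 7-joint arm with a two-finger parallel gripper is mounted at the origin on the work surface. World frame = base frame: x ahead of the robot, y to its left, z up, the work surface at z = 0. Lengths are in mm, angles in rad, forces in N, time in s.
With the tool pointing down it reaches from about 400 to 850 mm from the base axis. Payload 4.5 kg.
Tool frame: the origin (TCP) lies at the very end of the fingers, on their centre line; the grasp point (between the pads) lies behind it (ctrl.hold_point_z is the z of the grasp point in the tool frame, in mm); z points along the fingers, y is the line along which they close (so a half turn about z gives the same grasp; the last joint's range is limited). The gripper opens to 85 mm and grips with 20 to 120 N. Pads are 22 mm wide; open, the fingers measure 114 mm over their backs; the gripper's body (76 mm by 85 mm) begins 54 mm behind the grasp point. The pads swing forward as they close: fully open they stand 13 mm farther back than shut.
Start: joints at [-1.146, 0.689, -0.195, 1.565, 0.157, 0.902, -0.215], TCP at [238.063, 577.91, 231.317] pointing down, gripper open.
Joint ranges: [-3.01, 3.01], [-0.46, 2.08], [-1.47, 1.51], [0.13, 2.56], [-1, 4.14], [0.04, 2.09], [-2.66, 2.66]. Speed limits (rad/s): [2.57, 2.57, 3.14, 3.14, 3.14, 3.14, 3.14].

### API

Orientations are given as a unit quaternion [w, x, y, z].
In Python, from rig import sensors, grab_frame, ticket, ctrl gives the robot as it stands. The module is installed in compiled form; this text tells all that it offers.
- The arm moves only by the shell command python3 -m handwheel 'ROWS' [OPENING] [FORCE]. ROWS is text: rows parted by semicolons, each of 4 numbers parted by spaces: the shift along the world's x, y, z in mm, then the turn about the world's z in degrees. In form: tx ty tz yaw; .... A call has 1 to 10 rows; each row is the pose to reach, as a shift and turn from the pose commanded when the call began; what a row does not reach only later rows make up. A row lasts 1/12 s, in which the tool goes at most 41.7 mm and 7.16 degrees, less where a joint would pass 70% of its speed; a pose out of reach is approached as far as the arm can. A call with a gripper value outside its range is refused whole. OPENING is the closure, from -1 (fully open) to 1 (shut), so that 0 is half open, set as the call begins (- or left out, the last holds). The fingers move at their own pace and stop on an object; FORCE is the grip in N (left out, the last holds). Time passes only in rows, so rows that repeat a pose let the fingers close. It gives the time, the measured TCP pose, the force, the opening and the grip force at its end, in the units of the state.
- sensors.get_obs(): the state, without advancing time (a new reading comes with each control period).
- grab_frame(name): name is "scene" or "top"; returns a dict with "pixels" (400x640x3 uint8, red, green, blue), "mtx" (3x3 intrinsics, pixels), "D" ([k1, k2, p1, p2, k3] as OpenCV has them; the pictures are not rectified), "T" (4x4, takes a point from camera to world coordinates). Camera axes: x right, y up, looking along -z (the intrinsics and any distortion apply to the point x, -y, -z); pixel columns grow to the right and rows downward; lengths in mm; the calibration is good to about 2 mm. A picture is of the moment at which its call begins. There is no depth.
- ticket.hand_in(): hands the job in; it is judged then, once.
The state is a dict: "time": time; "qpos": joint angles; "joint_velocities": joint speeds; "tau": joint torques, N m; "tcp_pos": TCP position; "ee_rot": TCP orientation; "force": force on the tool from outside, world axes, zero at the start; "moment": the same for the moment, N m; "grip_width": finger opening in mm; "grasp_force": force on a finger pad.
Only numpy, scipy, OpenCV 4.12 (cv2) and the standard library are available. Lean on these libraries where they do the work, as an engineer would, in place of code of your own. Each camera call takes 0.05 s, during which the arm holds its last target. There are 200 camera calls.

### The job

Full and empty tins have got mixed up on the pantry bench, and only their weight tells them apart. Pull the stock drawer open, lift each square lidded tin to feel whether it is full, stand every full one upright on the drawer's floor and every empty one upright on the floor of the shallow cardboard tray, then push the drawer fully home. Do not knock over the can or the jar that stand among the tins.

Things in the scene. Friction and masses are not known exactly. Their poses are not given: they have to be found in the camera images.
- tin1: one of six identical square metal tins, lid fixed on, 52 x 52 mm, 75 mm high; origin at the centre of its underside, z up, x and y square to its sides. Some of the six may be absent. Full (a pack inside, which can shift 2 mm) it weighs 0.33 to 0.45 kg, empty 0.075 to 0.105 kg; nothing visible tells them apart, and which are full changes every time
- tin2: another such tin, the same in every way to look at; may be absent
- tin3: another such tin, the same in every way to look at; may be absent
- tin4: another such tin, the same in every way to look at; may be absent
- tin5: another such tin, the same in every way to look at; may be absent
- tin6: another such tin, the same in every way to look at; may be absent
- drawer_slide (a joint): how far the stock drawer is pulled out, m: 0 = fully home, end stop at 0.13. It slides straight out along -x of its handle point, towards the robot, with about 1 N of friction. At the start it is home or up to 20 mm ajar
- unit_drawer0_handle (a point): middle of the drawer's round steel bar handle: 120 mm long along point y, 11 mm thick, studs near its ends, centre 35 mm in front of the drawer's white front; point x points into the unit (closing), z up. It is 92 mm above the table, 38 mm below the top of the grey unit (320 wide, 200 deep, 130 high, fixed), so it can be taken from above
- unit_drawer0: the stock drawer: plywood box open at the top, inside 155 x 278 mm (x by y); origin at the centre of its underside, x pointing into the unit (closing), z up. Floor 6 mm above the origin (22 mm above the table), walls to 92 mm; inner face of the front wall at x = -0.0775. Pulled out by d, its foremost d is uncovered. Tins standing in it pass under the unit's top
- carton: open, shallow cardboard returns tray on the table, outside 280 x 160 mm (x by y), 55 mm high, walls and floor 5 mm, fixed to the table; origin at the centre of its underside, x along its long side, z up
- can: plain food can, 66 mm across, 85 mm high, standing among the tins: a bystander; origin at the centre of its underside, z up
- jar: amber glass jar with a steel cap, 68 mm across, 92 mm high, standing among the tins: a bystander; origin at the centre of its underside, z up
Things that resemble listed ones, but are neither listed nor needed, are in the scene too. What is shaped like the tin2 but blue is not meant. What is shaped like the tin4 but turquoise is not meant.

How it is judged:
By the outcome, as a careful person would: the job done as asked, in the order asked, and still so for the second after the job is handed in, with the robot touching nothing.
Of pack1, pack2, pack3, pack4 only 2 to 3 are there at a start; the rules pass over those that are not, and their reading is None.
Of tin5, tin6 only 1 to 2 are there at a start; the rules pass over those that are not, and their reading is None.
At some moment in a run one of tin1, tin2, tin3, tin4, tin5, tin6 may be knocked a few centimetres aside while the robot is not near it.
It also fails if it takes over 210 s, if anything falls off the work surface, if the arm or the gripper's body presses on something with over 40 N, if the wrist force passes 120 N, or if a joint passes its speed limit or range.

## Working session

There is one attempt and no reset: what is moved stays moved. The work goes in short steps, Python scripts to look and compute and a shell command to move; the robot and the scene stay as the last step left them, time stands still between calls to the robot, and variables do not carry over. Pictures are saved under pics/ and viewed, at most 14 in all, crops included, and the job is handed in when it is done.

```bash
mkdir -p pics
python3 - <<'E'
from rig import sensors, grab_frame, ctrl
import cv2,numpy as np
o=sensors.get_obs()
print({k:np.round(v,3) for k,v in o.items()}, ctrl.hold_point_z)
for n in("scene","top"):
    f=grab_frame(n); cv2.imwrite(f"pics/{n}0.png",f["pixels"][...,::-1]); print(n,f["mtx"],f["D"],f["T"].round(3))
E
```

```text
{'time': np.float64(0.0), 'qpos': array([-1.146,  0.69 , -0.195,  1.566,  0.157,  0.903, -0.215]), 'joint_velocities': array([-0.002, -0.   , -0.001, -0.   , -0.001, -0.002, -0.002]), 'tau': array([-0.0000e+00, -5.3961e+01, -1.2660e+00, -1.5854e+01,  9.0000e-03,
        1.0000e-02,  0.0000e+00]), 'tcp_pos': array([237.878, 577.209, 230.461]), 'ee_rot': array([-0.   ,  0.194,  0.981, -0.001]), 'force': array([ 0.267,  0.48 , -0.521]), 'moment': array([0.011, 0.005, 0.001]), 'grasp_force': np.float64(0.0), 'grip_width': np.float64(85.519)} -18.700000000000003
scene [[427.44580581   0.         321.95788395]
 [  0.         427.44580581 205.71517063]
 [  0.           0.           1.        ]] [-0.03849705  0.          0.          0.          0.        ] [[-3.900000e-01 -7.390000e-01  5.500000e-01  1.242846e+03]
 [ 9.210000e-01 -3.060000e-01  2.410000e-01  2.240690e+02]
 [-1.000000e-02  6.000000e-01  8.000000e-01  1.089703e+03]
 [ 0.000000e+00  0.000000e+00  0.000000e+00  1.000000e+00]]
top [[385.71405902   0.         314.04932817]
 [  0.         385.71405902 195.29600365]
 [  0.           0.           1.        ]] [-0.040395  0.        0.        0.        0.      ] [[-2.100000e-02  9.930000e-01 -1.130000e-01  4.352390e+02]
 [-1.000000e+00 -2.100000e-02  2.000000e-03 -5.506700e+01]
 [-1.000000e-03  1.130000e-01  9.940000e-01  1.116002e+03]
 [ 0.000000e+00  0.000000e+00  0.000000e+00  1.000000e+00]]
```

View pics/scene0.png

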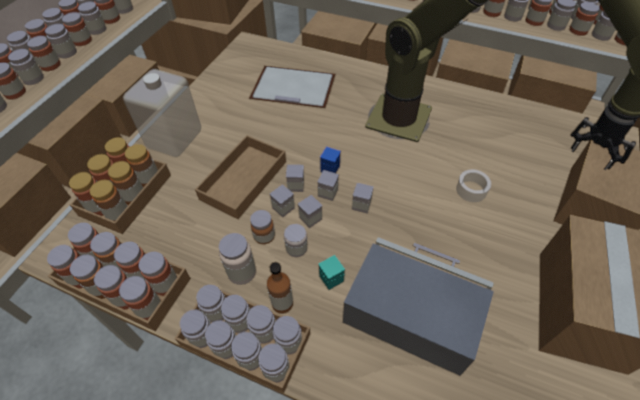

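View pics/top0.png

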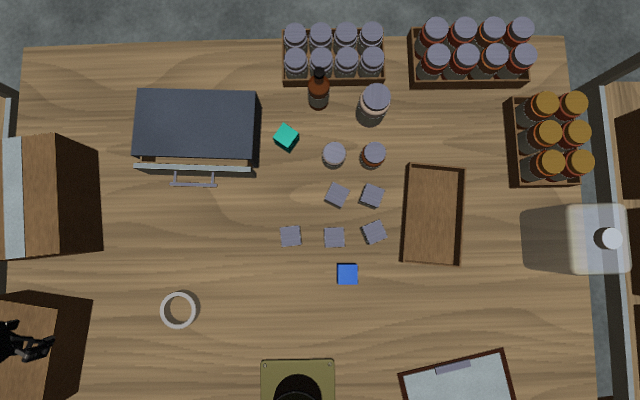

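Five tins in the top view, at (337,194), (372,196), (290,237), (334,237) and (374,232). The can is at (334,154), the jar at (374,155), and the tray at (432,214). The drawer handle is at (193,184), slightly ajar. Lookalikes: blue at (347,274) and turquoise at (286,137), both rejected by colour.

```bash
cat > h.py <<'E'
import cv2,numpy as np
from rig import sensors, grab_frame
def ray(f,uv):
    p=cv2.undistortPoints(np.array([[uv]],float),f["mtx"],np.array(f["D"]))[0,0]
    return f["T"][:3,3], f["T"][:3,:3]@np.array([p[0],-p[1],-1.])
def pt(f,uv,z):
    c,d=ray(f,uv); return (c+d*(z-c[2])/d[2])[:2]
def pix(f,P):
    q=np.linalg.inv(f["T"])@np.append(P,1.); q=np.array([[q[0],-q[1],-q[2]]])
    return cv2.projectPoints(q,np.zeros(3),np.zeros(3),f["mtx"],np.array(f["D"]))[0][0,0]
def crop(f,x0,y0,x1,y1,s,name):
    cv2.imwrite(name,cv2.resize(f["pixels"][y0:y1,x0:x1,::-1],None,fx=s,fy=s,interpolation=cv2.INTER_CUBIC))
def tins(f,roi=(260,175,400,260),z=75):
    """lids: low-saturation blobs in the top view -> x,y,yaw"""
    x0,y0,x1,y1=roi; im=f["pixels"][y0:y1,x0:x1].astype(int)
    m=((im.max(2)-im.min(2)<22)&(im.max(2)>70)).astype(np.uint8)
    # blue-ish grey against warm wood
    m=((im[...,2]-im[...,0]>-8)&(im[...,2]-im[...,0]<30)&(im.max(2)>60)).astype(np.uint8)
    m=cv2.morphologyEx(m,cv2.MORPH_OPEN,np.ones((3,3)))
    out=[]
    for c in cv2.findContours(m,cv2.RETR_EXTERNAL,cv2.CHAIN_APPROX_NONE)[0]:
        if cv2.contourArea(c)<150: continue
        w=np.array([pt(f,(p[0][0]+x0,p[0][1]+y0),z) for p in c],np.float32)
        (cx,cy),(a,b),t=cv2.minAreaRect(w)
        t=(t+45)%90-45
        out.append((cx,cy,a,b,t)); print("tin x%.0f y%.0f  %.0fx%.0f yaw%.0f"%out[-1])
    return out
E
python3 - <<'E'
from h import *
f=grab_frame("top"); tins(f)
crop(f,260,130,480,280,3.6,"pics/c1.png"); crop(f,120,80,270,195,5,"pics/c2.png")
E
```

```text
tin x441 y-107  51x51 yaw-1
tin x446 y9  52x52 yaw5
tin x451 y-216  53x57 yaw23
tin x551 y-214  53x53 yaw-21
tin x555 y-119  52x53 yaw-28
```

View pics/c1.png

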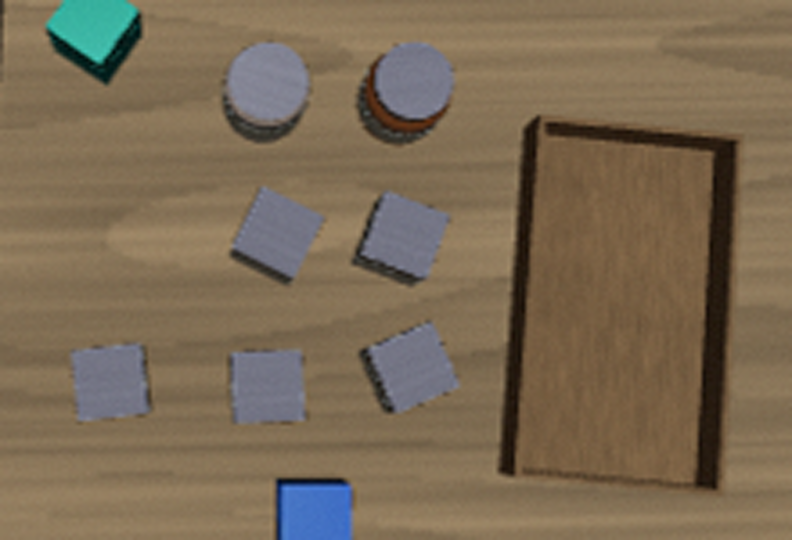

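View pics/c2.png

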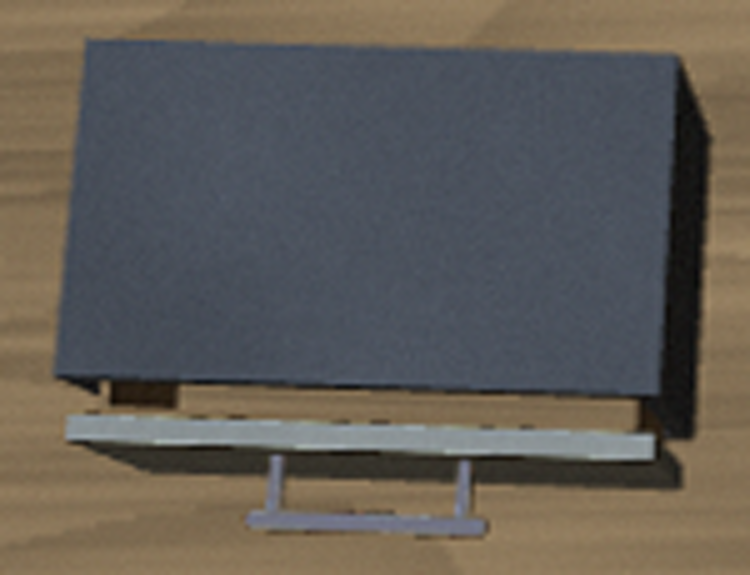

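Tin lids are clean in the crop and the masks agree. The handle bar's ends are at full-image pixels (169.4,183.8) and (217.4,186). Next I'll work out the handle, unit and tray geometry.

Run:
```python
from h import *
f=grab_frame("top")
a=pt(f,(169.4,183.8),96);b=pt(f,(217.4,186),96);print("handle",a,b,(a+b)/2,np.linalg.norm(a-b),"axis deg",np.degrees(np.arctan2(*(a-b)[::-1])))
for u in [(55,375),(658,395),(87,39),(678,55)]: print("unit",pt(f,(120+u[0]/5,80+u[1]/5),130))
c=[pt(f,(260+u/3.6,130+v/3.6),55) for u,v in [(540,118),(740,140),(718,490),(500,474)]]
print("tray",np.round(c),np.mean(c,0), cv2.minAreaRect(np.array(c,np.float32)))
print("can",pt(f,(260+268/3.6,130+83/3.6),85),"jar",pt(f,(260+414/3.6,130+80/3.6),92),"turq",pt(f,(286,133),50),"blue",pt(f,(347,274),50))
o=sensors.get_obs(); w,x,y,z=o["ee_rot"]; from scipy.spatial.transform import Rotation as R
print(R.from_quat([x,y,z,w]).as_matrix().round(2), np.degrees(np.arctan2(*R.from_quat([x,y,z,w]).as_matrix()[[1,0],1])))
```

```text
handle [589.95331667 330.92095996] [581.20247545 201.09946683] [585.57789606 266.01021339] 130.1160916228634 axis deg 86.1437128511483
unit [663.59230897 422.2165362 ]
unit [645.43557742 103.74311624]
unit [847.80528501 412.19634754]
unit [829.84076592  93.03782757]
tray [[ 642. -328.]
 [ 621. -484.]
 [ 353. -450.]
 [ 369. -284.]] [ 496.01848669 -386.46629744] ((494.89794921875, -384.5970153808594), (166.3596649169922, 276.1314392089844), 82.57220458984375)
can [ 666.71609818 -114.94790485] jar [ 665.25772922 -224.53465205] turq [735.48567825  18.8335643 ] blue [ 338.44253945 -142.28538636]
[[-0.92  0.38 -0.  ]
 [ 0.38  0.92 -0.  ]
 [-0.   -0.   -1.  ]] 67.61204491213127
```

```bash
python3 -m handwheel '14 -34 8 -7;28 -68 16 -14;42 -102 20 -21;56 -136 20 -28;70 -170 20 -35;88 -200 20 -42;115 -222 20 -49;145 -240 20 -56;175 -255 20 -63;205 -268 20 -70' 0.45 40
python3 -m handwheel '30 -10 0 -1;60 -20 0 -1;90 -30 0 -1;120 -38 0 -1;142 -44 0 -1;142 -44 0 -1;142 -44 0 -1;142 -44 0 -1'
python3 - <<'E'
from h import *
from scipy.spatial.transform import Rotation as R
o=sensors.get_obs(); w,x,y,z=o["ee_rot"]; print(np.degrees(np.arctan2(*R.from_quat([x,y,z,w]).as_matrix()[[1,0],1])))
f=grab_frame("scene"); crop(f,340,170,540,320,4,"pics/c3.png")
print(pix(f,o["tcp_pos"]),pix(f,[585.6,266,92]))
E
```

```text
time: 1.03
tcp_pos: [444.2, 308.2, 251.5]
ee_rot: [0.0, 0.724, 0.69, -0.0]
force: [0.2, 0.4, 0.2]
grip_width: 23.4
grasp_force: 0.0
time: 1.7
tcp_pos: [583.9, 266.5, 250.8]
ee_rot: [-0.001, 0.727, 0.686, -0.001]
force: [-0.4, -0.5, 0.1]
grip_width: 23.3
grasp_force: 0.0
-3.3502514534978323
[448.53187929 218.06220452] [434.82954138 252.46238934]
```

View pics/c3.png

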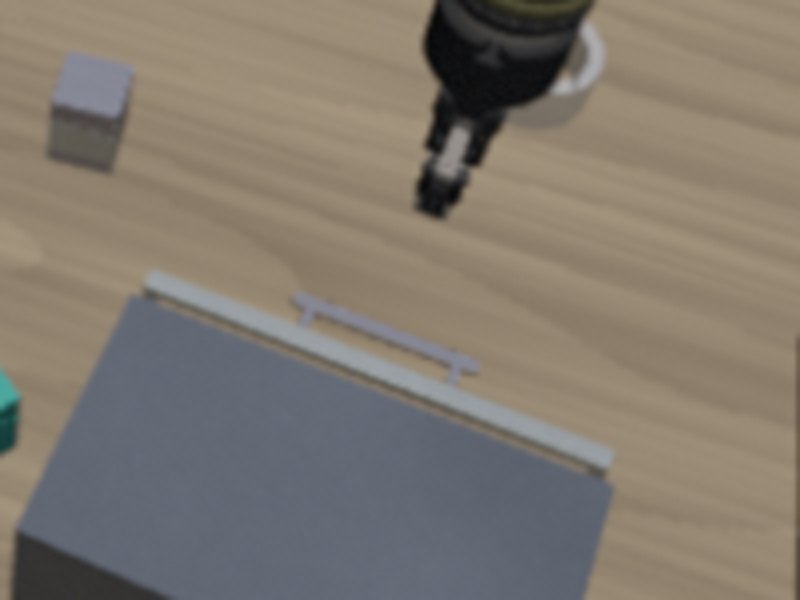

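The crop shows the bar centred at full-image pixel (436.5,253.5), against a predicted (434.8,252.5), so the handle position agrees. Descending to grasp it and pull.

```bash
python3 -m handwheel '1 0 -40 0;1 0 -80 0;1 0 -110 0;1 0 -135 0;1 0 -155 0;1 0 -170 0;1 0 -176 0;1 0 -176 0;1 0 -176 0' 
python3 -m handwheel '0 0 0 0;0 0 0 0;0 0 0 0;0 0 0 0;0 0 0 0;0 0 0 0' 1 60
```

```text
time: 2.5
tcp_pos: [585.9, 266.7, 76.1]
ee_rot: [-0.0, 0.727, 0.686, 0.0]
force: [-1.2, -0.4, 0.8]
grip_width: 23.3
grasp_force: 0.0
time: 3.0
tcp_pos: [586.8, 266.6, 76.8]
ee_rot: [0.0, 0.728, 0.686, 0.001]
force: [-1.0, 0.2, 6.7]
grip_width: 8.7
grasp_force: 59.0
```

```bash
python3 -m handwheel '-8 0 0 0;-20 1 0 0;-32 2 0 0;-44 3 0 0;-56 3 0 0;-68 4 0 0;-80 5 0 0;-90 5 0 0;-98 6 0 0;-104 6 0 0' 
python3 -m handwheel '-2 0 0 0;-4 0 0 0;-4 0 0 0;-4 0 0 0'
```

```text
time: 3.83
tcp_pos: [482.4, 272.4, 76.8]
ee_rot: [0.0, 0.728, 0.686, 0.002]
force: [0.7, 0.9, 6.4]
grip_width: 9.0
grasp_force: 59.9
time: 4.17
tcp_pos: [478.5, 272.6, 76.8]
ee_rot: [0.0, 0.728, 0.686, 0.001]
force: [-1.4, -0.5, 9.3]
grip_width: 8.7
grasp_force: 60.2
```

```bash
python3 -m handwheel '0 0 0 0;0 0 0 0;0 0 0 0' 0.4 
python3 -m handwheel '0 0 20 0;0 0 60 0;0 0 100 0;0 0 140 0;-8 -40 160 7;-16 -80 170 14;-24 -120 170 21;-32 -160 170 28;-32 -200 170 35;-32 -240 170 42' -1
python3 -m handwheel '0 -20 0 7;0 -20 0 14;0 -20 0 21;0 -20 0 28;0 -20 0 35;0 -20 0 42;0 -20 0 49;0 -20 0 56;0 -20 0 56;0 -20 0 56'
python3 - <<'E'
from h import *
from scipy.spatial.transform import Rotation as R
o=sensors.get_obs(); w,x,y,z=o["ee_rot"]; print(o["time"],o["tcp_pos"],o["force"],np.degrees(np.arctan2(*R.from_quat([x,y,z,w]).as_matrix()[[1,0],1])))
f=grab_frame("top"); tins(f); crop(f,120,80,480,290,2.2,"pics/c4.png")
E
```

```text
time: 4.42
tcp_pos: [477.5, 271.6, 75.2]
ee_rot: [-0.0, 0.728, 0.686, -0.0]
force: [-0.3, -0.2, -0.2]
grip_width: 25.8
grasp_force: 0.0
time: 5.25
tcp_pos: [444.6, 29.9, 245.3]
ee_rot: [-0.0, 0.431, 0.903, -0.0]
force: [1.5, 0.1, 0.2]
grip_width: 85.4
grasp_force: 0.0
time: 6.08
tcp_pos: [445.7, 11.7, 245.1]
ee_rot: [-0.0, -0.038, 0.999, 0.0]
force: [-0.2, 0.3, -0.7]
grip_width: 85.4
grasp_force: 0.0
6.0833 [445.66260011  11.66276793 245.06571786] [-0.15537191  0.34804736 -0.65059114] 94.39451147797875
tin x441 y-108  54x51 yaw-1
tin x451 y-216  52x57 yaw22
tin x551 y-214  53x53 yaw-22
tin x555 y-119  52x53 yaw-28
```

View pics/c4.png

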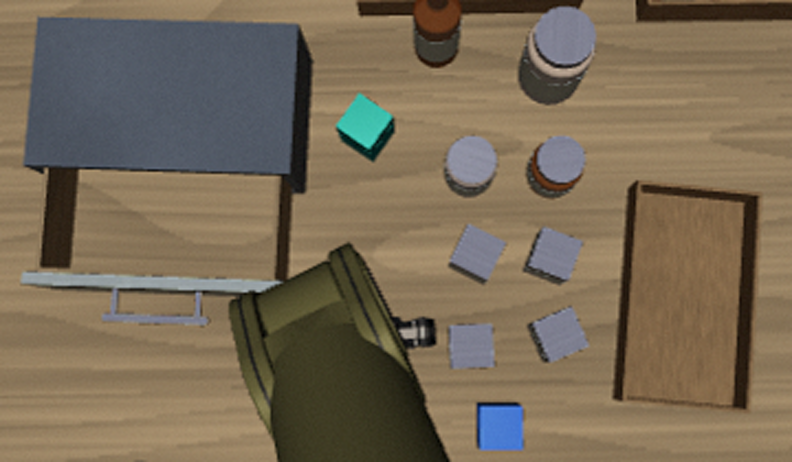

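The drawer is open to its stop and the tins are undisturbed. The first tin (446,9) sits below the gripper.

```bash
python3 -m handwheel '0 -2 -40 1;0 -2 -80 1;0 -2 -120 1;0 -2 -160 1;0 -2 -190 1;0 -2 -205 1;0 -2 -209 1;0 -2 -209 1;0 -2 -209 1;0 -2 -209 1' -1 
python3 -m handwheel '0 0 0 0;0 0 0 0;0 0 0 0;0 0 0 0;0 0 0 0' 1 60
python3 -m handwheel '0 0 10 0;0 0 30 0;0 0 60 0;0 0 90 0;0 0 120 0;0 0 130 0;0 0 130 0;0 0 130 0;0 0 130 0;0 0 130 0' 
for i in 1 2 3; do python3 -m handwheel '0 0 0 0;0 0 0 0' | grep force:; done
```

```text
time: 6.97
tcp_pos: [446.9, 9.9, 37.5]
ee_rot: [0.001, -0.048, 0.999, 0.0]
force: [0.1, 0.5, 0.4]
grip_width: 85.1
grasp_force: 0.0
time: 7.38
tcp_pos: [446.6, 9.9, 37.2]
ee_rot: [0.001, -0.049, 0.999, 0.0]
force: [0.8, 0.6, 7.8]
grip_width: 51.3
grasp_force: 61.9
time: 8.22
tcp_pos: [445.0, 9.7, 165.1]
ee_rot: [-0.001, -0.049, 0.999, -0.0]
force: [0.2, -0.7, -3.4]
grip_width: 51.1
grasp_force: 68.4
force: [0.3, 0.3, -2.5]
grasp_force: 68.4
force: [0.1, 0.1, -3.5]
grasp_force: 68.4
force: [0.6, -0.8, -3.5]
grasp_force: 68.4
```

Full (about 3.3 N). It goes to the far-left slot of the drawer, (585,348).

```bash
python3 -m handwheel '10 25 20 -1;25 60 30 -2;40 98 30 -3;55 136 30 -4;70 174 30 -5;86 212 30 -6;102 250 30 -7;118 288 30 -8;132 322 30 -9;139 338 30 -9' 
python3 -m handwheel '0 0 0 0;0 0 0 0;0 0 -30 0;0 0 -65 0;0 0 -95 0;0 0 -115 0;0 0 -126 0;0 0 -126 0;0 0 -126 0'
python3 - <<'E'
from h import *
f=grab_frame("scene"); crop(f,340,190,520,325,4,"pics/c5.png")
E
```

```text
time: 9.55
tcp_pos: [584.7, 354.8, 196.0]
ee_rot: [0.0, 0.028, 1.0, 0.003]
force: [1.3, 1.7, -5.9]
grip_width: 51.2
grasp_force: 68.1
time: 10.3
tcp_pos: [585.4, 347.0, 70.7]
ee_rot: [-0.0, 0.03, 1.0, -0.0]
force: [0.3, -0.2, -2.5]
grip_width: 51.2
grasp_force: 68.3
```

View pics/c5.png

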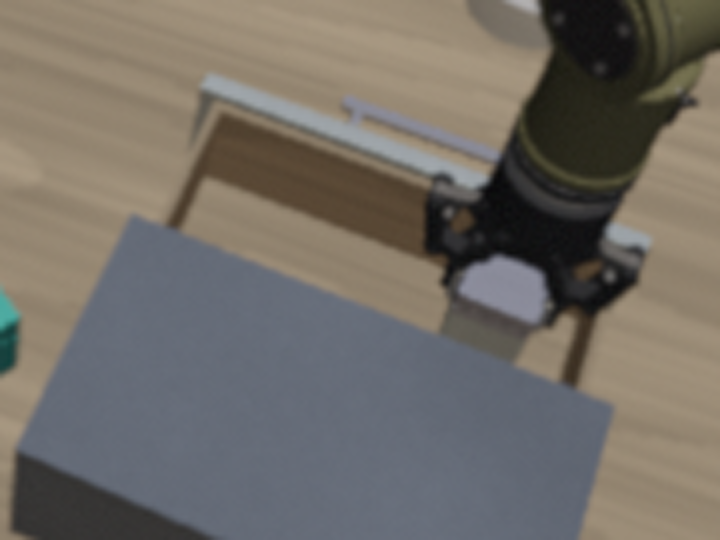

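The tin hangs inside the drawer, clear of its walls, about 10 mm above the floor.

```bash
python3 -m handwheel '0 0 -5 0;0 0 -9 0;0 0 -11 0;0 0 -11 0;0 0 -11 0;0 0 -11 0'
python3 -m handwheel '0 0 0 0;0 0 0 0;0 0 0 0;0 0 0 0' -0.5
python3 -m handwheel '0 0 15 0;0 0 50 0;0 0 90 0;0 0 120 0;-13 -38 135 0;-26 -76 135 0;-39 -114 135 0;-52 -152 135 0;-65 -190 135 0;-78 -228 135 0'
python3 -m handwheel '-13 -38 0 0;-26 -76 0 0;-39 -114 0 0;-52 -152 0 1;-62 -190 0 2;-65 -220 0 3;-66 -229 0 3;-66 -229 0 3' -1
python3 - <<'E'
from h import *
from scipy.spatial.transform import Rotation as R
o=sensors.get_obs(); w,x,y,z=o["ee_rot"]; print(o["time"],o["tcp_pos"],o["force"],np.degrees(np.arctan2(*R.from_quat([x,y,z,w]).as_matrix()[[1,0],1])))
f=grab_frame("top"); tins(f)
E
```

```text
time: 10.85
tcp_pos: [585.1, 348.0, 59.5]
ee_rot: [0.0, 0.03, 1.0, 0.0]
force: [0.3, 0.0, -2.7]
grip_width: 51.6
grasp_force: 68.4
time: 11.18
tcp_pos: [585.4, 348.2, 59.8]
ee_rot: [0.0, 0.03, 1.0, 0.0]
force: [0.3, -0.7, 0.4]
grip_width: 64.2
grasp_force: 0.0
time: 12.02
tcp_pos: [506.6, 118.4, 195.8]
ee_rot: [0.001, 0.029, 1.0, 0.0]
force: [1.5, -1.2, 0.4]
grip_width: 63.5
grasp_force: 0.0
time: 12.68
tcp_pos: [440.8, -112.5, 195.2]
ee_rot: [0.001, 0.007, 1.0, -0.001]
force: [-0.7, 0.9, -0.4]
grip_width: 85.3
grasp_force: 0.0
12.6833 [ 440.81644279 -112.45781234  195.15034092] [-0.71157207  0.93102736 -0.39886732] 89.23255153847545
tin x552 y-214  54x51 yaw-22
tin x555 y-119  52x53 yaw-28
```

```bash
python3 -m handwheel '0 1 -30 0;0 1 -70 0;0 1 -110 0;0 1 -140 0;0 1 -155 0;0 1 -158 0;0 1 -158 0;0 1 -158 0' -1 
python3 -m handwheel '0 0 0 0;0 0 0 0;0 0 0 0;0 0 0 0;0 0 0 0' 1 60
python3 -m handwheel '0 0 10 0;0 0 30 0;0 0 60 0;0 0 90 0;0 0 120 0;0 0 130 0;0 0 130 0;0 0 130 0;0 0 130 0;0 0 130 0' 
for i in 1 2 3; do python3 -m handwheel '0 0 0 0;0 0 0 0' | grep force:; done
```

```text
time: 13.4
tcp_pos: [442.1, -106.8, 37.1]
ee_rot: [0.001, 0.002, 1.0, 0.0]
force: [0.3, 0.0, 0.8]
grip_width: 85.7
grasp_force: 0.0
time: 13.82
tcp_pos: [441.8, -108.1, 37.6]
ee_rot: [0.001, 0.003, 1.0, 0.0]
force: [0.0, 0.2, 9.0]
grip_width: 51.3
grasp_force: 61.3
time: 14.65
tcp_pos: [440.0, -108.1, 165.2]
ee_rot: [-0.001, 0.003, 1.0, 0.0]
force: [-0.2, -0.2, -3.2]
grip_width: 51.1
grasp_force: 67.6
force: [0.5, -0.4, -3.6]
grasp_force: 67.6
force: [-0.2, -0.6, -4.0]
grasp_force: 67.6
force: [1.1, -0.3, -4.7]
grasp_force: 67.6
```

Full (about 4 N). It goes to the middle slot.

```bash
python3 -m handwheel '10 25 20 -1;24 65 30 -2;38 103 30 -3;52 141 30 -3;66 179 30 -3;80 217 30 -3;94 255 30 -3;108 293 30 -3;122 331 30 -3;134 360 30 -3' 
python3 -m handwheel '5 14 0 0;5 14 0 0;5 14 0 0;5 14 -30 0;5 14 -65 0;5 14 -95 0;5 14 -115 0;5 14 -126 0;5 14 -126 0;5 14 -126 0'
python3 -m handwheel '0 0 -5 0;0 0 -9 0;0 0 -11 0;0 0 -11 0;0 0 -11 0;0 0 -11 0'
python3 -m handwheel '0 0 0 0;0 0 0 0;0 0 0 0;0 0 0 0' -0.5
python3 -m handwheel '0 0 15 0;0 0 50 0;0 0 90 0;0 0 120 0;-13 -38 135 0;-26 -76 135 0;-39 -114 135 0;-52 -152 135 0;-65 -190 135 0;-65 -190 135 0'
python3 - <<'E'
from h import *
f=grab_frame("top"); tins(f);  crop(f,120,80,480,290,2.2,"pics/c6.png")
E
```

```text
time: 15.98
tcp_pos: [574.9, 256.4, 196.2]
ee_rot: [-0.0, 0.028, 1.0, 0.001]
force: [1.4, 0.1, -4.3]
grip_width: 51.3
grasp_force: 67.7
time: 16.82
tcp_pos: [580.4, 265.0, 70.7]
ee_rot: [0.0, 0.03, 1.0, -0.0]
force: [0.7, -0.1, -3.3]
grip_width: 51.5
grasp_force: 67.5
time: 17.32
tcp_pos: [580.4, 266.1, 59.8]
ee_rot: [0.0, 0.03, 1.0, 0.0]
force: [0.6, -0.0, -1.6]
grip_width: 51.2
grasp_force: 67.5
time: 17.65
tcp_pos: [580.3, 266.1, 59.7]
ee_rot: [0.0, 0.03, 1.0, 0.0]
force: [-0.8, -1.0, 0.5]
grip_width: 64.0
grasp_force: 0.0
time: 18.48
tcp_pos: [511.5, 64.9, 193.8]
ee_rot: [-0.003, 0.035, 0.999, -0.005]
force: [-0.4, -1.3, 0.2]
grip_width: 63.8
grasp_force: 0.0
tin x451 y-216  52x56 yaw22
tin x551 y-214  54x53 yaw-22
tin x555 y-119  52x53 yaw-28
```

View pics/c6.png

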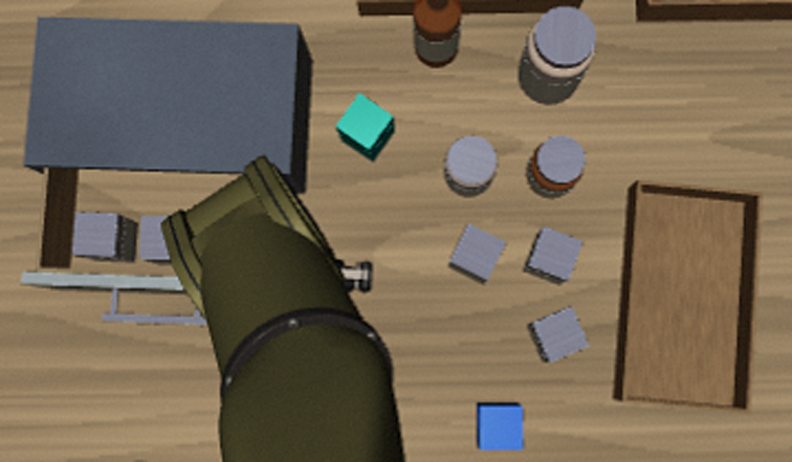

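Both full tins stand upright in the drawer, at about (100,235) and (155,238) in the crop. The other tins have not moved. Next is (555,-119), yaw -28.

```bash
python3 -m handwheel '8 -38 0 -6;16 -76 0 -12;24 -114 0 -18;32 -152 0 -24;40 -190 0 -25;40 -195 0 -25;40 -195 0 -25;40 -195 -20 -25;40 -195 -60 -25;40 -195 -95 -25' -1
python3 -m handwheel '0 0 -30 0;0 0 -50 0;0 0 -62 0;0 0 -62 0;0 0 -62 0'
python3 -m handwheel '0 0 0 0;0 0 0 0;0 0 0 0;0 0 0 0;0 0 0 0' 1 60
python3 -m handwheel '0 0 10 0;0 0 30 0;0 0 60 0;0 0 90 0;0 0 120 0;0 0 130 0;0 0 130 0;0 0 130 0;0 0 130 0;0 0 130 0' 
for i in 1 2 3; do python3 -m handwheel '0 0 0 0;0 0 0 0' | grep force:; done
```

```text
time: 19.37
tcp_pos: [556.8, -115.9, 99.2]
ee_rot: [0.002, 0.244, 0.97, 0.002]
force: [0.3, -0.0, -1.1]
grip_width: 85.2
grasp_force: 0.0
time: 19.78
tcp_pos: [555.7, -117.3, 37.6]
ee_rot: [0.0, 0.244, 0.97, 0.001]
force: [-0.3, -0.2, -0.1]
grip_width: 85.5
grasp_force: 0.0
time: 20.2
tcp_pos: [556.1, -119.3, 38.9]
ee_rot: [0.001, 0.245, 0.969, 0.0]
force: [-0.3, -0.2, 7.6]
grip_width: 51.3
grasp_force: 63.3
time: 21.03
tcp_pos: [553.8, -119.0, 165.7]
ee_rot: [-0.002, 0.245, 0.969, -0.0]
force: [-0.0, 0.1, -0.7]
grip_width: 51.2
grasp_force: 62.7
force: [-0.9, 1.2, -1.2]
grasp_force: 62.7
force: [0.4, -0.4, -1.2]
grasp_force: 62.7
force: [-0.4, -0.3, -1.6]
grasp_force: 62.7
```

Empty (about 1.2 N). It goes to the far slot of the tray, (579,-398).

```bash
python3 -m handwheel '2 -25 0 4;5 -60 0 8;9 -100 0 12;13 -140 0 16;17 -180 0 20;21 -220 0 20;24 -255 0 20;25 -275 0 20;25 -279 0 20;25 -279 0 20' 
python3 -m handwheel '0 0 0 0;0 0 0 0;0 0 -30 0;0 0 -65 0;0 0 -90 0;0 0 -105 0;0 0 -110 0;0 0 -110 0;0 0 -110 0'
python3 - <<'E'
from h import *
f=grab_frame("top"); crop(f,380,130,500,280,4,"pics/c7.png")
E
```

```text
time: 22.37
tcp_pos: [579.0, -400.5, 166.7]
ee_rot: [-0.0, 0.075, 0.997, -0.0]
force: [0.2, 0.7, -0.2]
grip_width: 51.4
grasp_force: 62.7
time: 23.12
tcp_pos: [581.4, -397.9, 58.8]
ee_rot: [0.001, 0.073, 0.997, -0.0]
force: [-0.3, -0.4, -0.7]
grip_width: 51.2
grasp_force: 62.8
```

View pics/c7.png

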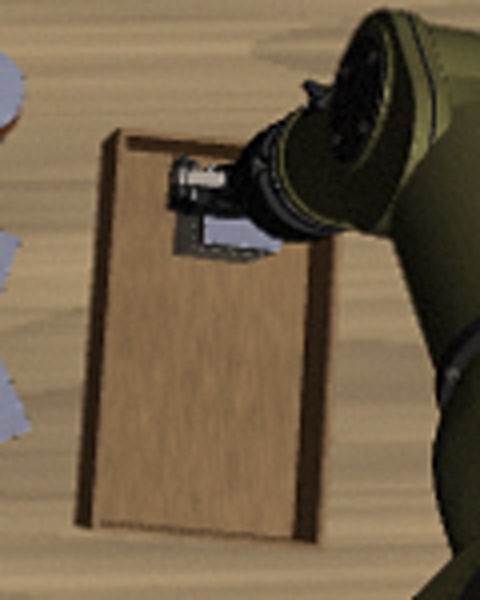

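The tin is centred across the tray's width and clear of its walls. Lowering 14 mm and releasing, then on to (551,-214), yaw -22 (tool y 68).

```bash
python3 -m handwheel '0 0 -6 0;0 0 -11 0;0 0 -14 0;0 0 -14 0;0 0 -14 0;0 0 -14 0'
python3 -m handwheel '0 0 0 0;0 0 0 0;0 0 0 0;0 0 0 0' -0.5
python3 -m handwheel '0 0 15 0;0 0 50 0;0 0 90 0;0 0 120 0;-5 38 135 -3;-10 76 140 -6;-15 114 140 -9;-20 150 140 -12;-26 177 140 -14;-29 183 140 -14'
python3 -m handwheel '0 0 0 0;0 0 0 0;0 0 0 0' -1
python3 - <<'E'
from h import *
f=grab_frame("top"); tins(f); tins(f,(395,160,470,270),80); o=sensors.get_obs(); print(o["tcp_pos"],o["force"])
E
```

```text
time: 23.67
tcp_pos: [580.2, -398.3, 44.0]
ee_rot: [0.0, 0.073, 0.997, -0.0]
force: [-1.8, 0.7, 5.6]
grip_width: 51.6
grasp_force: 63.4
time: 24.0
tcp_pos: [580.0, -398.0, 43.0]
ee_rot: [-0.0, 0.073, 0.997, 0.0]
force: [-0.2, 0.2, 0.3]
grip_width: 63.9
grasp_force: 0.0
time: 24.83
tcp_pos: [551.3, -207.7, 185.0]
ee_rot: [0.0, 0.191, 0.982, 0.002]
force: [-0.2, 0.2, 1.1]
grip_width: 63.8
grasp_force: 0.0
time: 25.08
tcp_pos: [551.3, -217.5, 183.7]
ee_rot: [0.001, 0.195, 0.981, -0.001]
force: [-0.3, -0.2, -1.0]
grip_width: 85.5
grasp_force: 0.0
tin x451 y-216  52x57 yaw22
tin x549 y-213  53x47 yaw-22
[ 551.24477812 -217.54131242  183.46321579] [-0.32976054 -0.44639515 -0.55714088]
```

```bash
python3 -m handwheel '0 1 -30 0;0 1 -70 0;0 1 -105 0;0 1 -130 0;0 1 -142 0;0 1 -146 0;0 1 -146 0;0 1 -146 0' -1 
python3 -m handwheel '0 0 0 0;0 0 0 0;0 0 0 0;0 0 0 0;0 0 0 0' 1 60
python3 -m handwheel '0 0 10 0;0 0 30 0;0 0 60 0;0 0 90 0;0 0 120 0;0 0 130 0;0 0 130 0;0 0 130 0;0 0 130 0;0 0 130 0' 
for i in 1 2 3 4; do python3 -m handwheel '0 0 0 0;0 0 0 0' | grep force:; done
```

```text
time: 25.8
tcp_pos: [552.2, -214.9, 38.5]
ee_rot: [0.001, 0.195, 0.981, -0.0]
force: [0.3, -0.6, 0.0]
grip_width: 85.2
grasp_force: 0.0
time: 26.22
tcp_pos: [551.9, -214.8, 38.8]
ee_rot: [0.001, 0.194, 0.981, -0.0]
force: [-0.8, -1.3, 7.6]
grip_width: 51.1
grasp_force: 64.1
time: 27.05
tcp_pos: [549.5, -213.7, 165.2]
ee_rot: [-0.002, 0.194, 0.981, 0.0]
force: [-0.1, 0.1, -3.4]
grip_width: 51.5
grasp_force: 65.2
force: [0.1, -0.8, -4.0]
grasp_force: 65.2
force: [0.2, 1.3, -3.6]
grasp_force: 65.2
force: [-0.1, 0.3, -3.5]
grasp_force: 65.2
force: [0.2, 0.2, -3.5]
grasp_force: 65.2
```

Full (about 3.6 N). It goes to the third drawer slot, (575,185).

```bash
python3 -m handwheel '1 15 20 2;3 50 30 4;6 90 30 6;8 130 30 8;10 170 30 10;13 210 30 12;15 250 30 14;18 290 30 16;20 330 30 18;23 365 30 19' 
python3 -m handwheel '2 25 0 0;2 34 0 0;2 34 0 0;2 34 0 0;2 34 -30 0;2 34 -65 0;2 34 -95 0;2 34 -115 0;2 34 -124 0;2 34 -124 0'
python3 -m handwheel '0 0 -6 0;0 0 -10 0;0 0 -12 0;0 0 -12 0;0 0 -12 0;0 0 -12 0'
```

```text
time: 28.55
tcp_pos: [573.6, 154.3, 197.6]
ee_rot: [0.0, 0.028, 1.0, 0.001]
force: [0.5, -0.3, -3.9]
grip_width: 51.2
grasp_force: 65.9
time: 29.38
tcp_pos: [575.0, 181.8, 71.3]
ee_rot: [-0.002, 0.031, 1.0, -0.002]
force: [-0.3, 0.1, -4.3]
grip_width: 51.0
grasp_force: 66.2
time: 29.88
tcp_pos: [576.4, 185.1, 61.9]
ee_rot: [0.0, 0.03, 1.0, 0.0]
force: [-0.5, -0.0, -3.1]
grip_width: 51.4
grasp_force: 66.3
```

```bash
python3 -m handwheel '0 0 -1 0;0 0 -1 0;0 0 -1 0'
python3 -m handwheel '0 0 0 0;0 0 0 0;0 0 0 0;0 0 0 0' -0.5
python3 -m handwheel '0 0 15 0;0 0 50 0;0 0 90 0;0 0 120 0;-12 -38 135 3;-24 -76 135 6;-36 -114 135 9;-48 -152 135 12;-60 -190 135 15;-72 -228 135 18'
python3 -m handwheel '-12 -38 0 2;-24 -76 0 4;-36 -114 0 6;-46 -145 0 7;-52 -167 0 7;-53 -173 0 7;-53 -173 0 7;-53 -173 0 7' -1
python3 - <<'E'
from h import *
f=grab_frame("top"); tins(f); o=sensors.get_obs(); print(o["tcp_pos"],o["ee_rot"],o["force"]);crop(f,120,80,480,290,2.2,"pics/c8.png")
E
```

```text
time: 30.13
tcp_pos: [576.5, 185.1, 60.8]
ee_rot: [0.0, 0.03, 1.0, 0.0]
force: [-0.8, -0.2, 0.3]
grip_width: 51.1
grasp_force: 66.6
time: 30.47
tcp_pos: [576.2, 185.0, 60.5]
ee_rot: [0.0, 0.03, 1.0, 0.0]
force: [-1.1, 0.8, 0.1]
grip_width: 64.3
grasp_force: 0.0
time: 31.3
tcp_pos: [503.3, -44.8, 195.6]
ee_rot: [0.0, -0.129, 0.992, -0.0]
force: [0.0, -0.2, 0.3]
grip_width: 64.2
grasp_force: 0.0
time: 31.97
tcp_pos: [451.7, -215.0, 195.5]
ee_rot: [0.001, -0.188, 0.982, 0.0]
force: [-0.1, 0.5, -1.0]
grip_width: 85.4
grasp_force: 0.0
[ 451.97532739 -214.22025919  195.57067352] [ 6.82652989e-04 -1.88630806e-01  9.82047716e-01  4.85533559e-04] [ 0.67446669 -0.71261166  0.85778406]
```

View pics/c8.png

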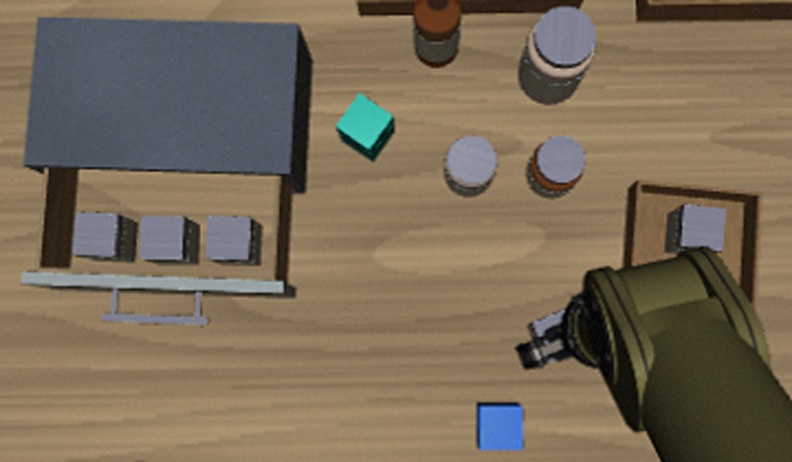

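Three tins stand in the drawer and one in the tray. The can and jar are upright, and the last tin is still under the gripper.

```bash
python3 -m handwheel '0 0 -30 0;0 0 -70 0;0 0 -110 0;0 0 -140 0;0 0 -155 0;0 0 -158 0;0 0 -158 0;0 0 -158 0' -1 
python3 -m handwheel '0 0 0 0;0 0 0 0;0 0 0 0;0 0 0 0;0 0 0 0' 1 60
python3 -m handwheel '0 0 10 0;0 0 30 0;0 0 60 0;0 0 90 0;0 0 120 0;0 0 130 0;0 0 130 0;0 0 130 0;0 0 130 0;0 0 130 0' 
for i in 1 2 3 4; do python3 -m handwheel '0 0 0 0;0 0 0 0' | grep force:; done
```

```text
time: 32.68
tcp_pos: [452.3, -214.9, 38.2]
ee_rot: [0.001, -0.188, 0.982, 0.0]
force: [1.0, 0.0, 0.1]
grip_width: 85.1
grasp_force: 0.0
time: 33.1
tcp_pos: [451.8, -216.5, 38.6]
ee_rot: [0.001, -0.187, 0.982, -0.001]
force: [-1.1, -0.2, 6.5]
grip_width: 51.3
grasp_force: 61.5
time: 33.93
tcp_pos: [449.9, -215.9, 165.8]
ee_rot: [-0.001, -0.188, 0.982, 0.001]
force: [-1.3, 0.7, -1.0]
grip_width: 51.2
grasp_force: 62.7
force: [0.2, 0.7, -0.4]
grasp_force: 62.7
force: [-0.4, -0.1, -0.8]
grasp_force: 62.7
force: [-0.5, 0.6, 0.3]
grasp_force: 62.7
force: [-0.1, 0.8, -0.7]
grasp_force: 62.7
```

Empty (about 0.5 N). It goes to the middle of the tray, (470,-382).

```bash
python3 -m handwheel '2 -25 0 -6;6 -60 0 -12;10 -95 0 -18;15 -130 0 -24;19 -155 0 -30;20 -166 0 -30;20 -166 0 -30;20 -166 0 -30;20 -166 -30 -30;20 -166 -65 -30' 
python3 -m handwheel '0 0 -25 0;0 0 -40 0;0 0 -50 0;0 0 -56 0;0 0 -58 0;0 0 -58 0;0 0 -58 0'
python3 -m handwheel '0 0 0 0;0 0 0 0;0 0 0 0;0 0 0 0' -0.5
python3 -m handwheel '0 0 15 0;0 0 50 0;0 0 90 0;0 0 120 0;0 38 140 0;0 76 150 0;0 114 150 0;0 155 150 0;0 195 150 0;0 235 150 0'
python3 -m handwheel '0 38 0 -7;0 76 0 -14;0 114 0 -21;0 152 0 -28;0 190 0 -35;-10 230 0 -42;-20 270 0 -49;-20 310 0 -56;-20 350 0 -63;-20 380 0 -70' 0.45
python3 -m handwheel '20 35 0 -7;20 40 0 -15;20 40 0 -15;20 40 0 -15'
python3 - <<'E'
from h import *
from scipy.spatial.transform import Rotation as R
f=grab_frame("top"); o=sensors.get_obs(); w,x,y,z=o["ee_rot"]; print(o["tcp_pos"],np.degrees(np.arctan2(*R.from_quat([x,y,z,w]).as_matrix()[[1,0],1])));crop(f,120,80,480,290,2.2,"pics/c9.png")
E
```

```text
time: 35.43
tcp_pos: [473.8, -380.2, 104.3]
ee_rot: [0.003, 0.071, 0.997, -0.0]
force: [0.8, -0.2, -2.3]
grip_width: 51.4
grasp_force: 62.8
time: 36.02
tcp_pos: [471.8, -382.1, 45.4]
ee_rot: [0.001, 0.073, 0.997, -0.0]
force: [0.2, -1.0, -0.1]
grip_width: 51.3
grasp_force: 62.8
time: 36.35
tcp_pos: [471.3, -382.3, 44.8]
ee_rot: [0.0, 0.073, 0.997, -0.0]
force: [0.3, -0.4, -0.0]
grip_width: 64.2
grasp_force: 0.0
time: 37.18
tcp_pos: [470.8, -145.4, 194.8]
ee_rot: [0.0, 0.073, 0.997, -0.0]
force: [1.3, -0.4, -0.1]
grip_width: 64.1
grasp_force: 0.0
time: 38.02
tcp_pos: [450.3, 237.4, 194.7]
ee_rot: [-0.0, 0.633, 0.774, 0.001]
force: [0.6, 0.7, 0.1]
grip_width: 23.6
grasp_force: 0.0
time: 38.35
tcp_pos: [470.5, 272.7, 194.1]
ee_rot: [0.0, 0.727, 0.687, -0.001]
force: [-0.1, -0.7, 0.4]
grip_width: 23.2
grasp_force: 0.0
[470.45977575 271.49717397 194.17108568] -3.2681514148156143
```

View pics/c9.png

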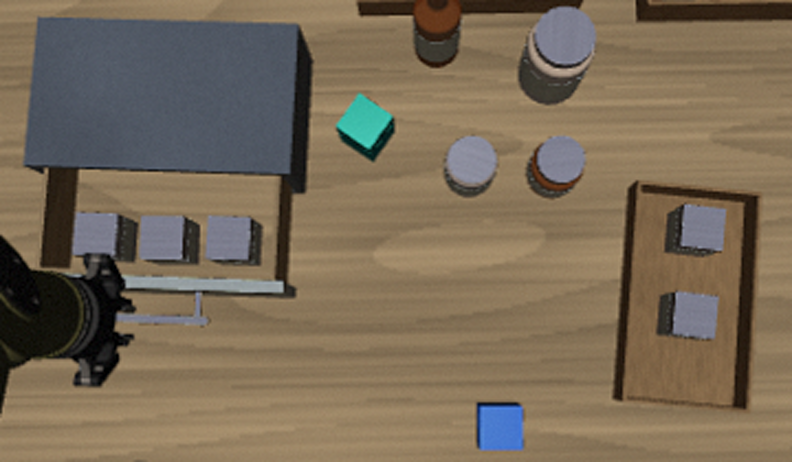

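All five tins are placed: three in the drawer, two in the tray. Grasping the handle to close the drawer.

```bash
python3 -m handwheel '8 1 -30 0;8 1 -65 0;8 1 -90 0;8 1 -108 0;8 1 -118 0;8 1 -120 0;8 1 -120 0;8 1 -120 0' 0.45
python3 -m handwheel '0 0 0 0;0 0 0 0;0 0 0 0;0 0 0 0;0 0 0 0' 1 60
python3 -m handwheel '2 0 0 0;6 0 0 0;12 -1 0 0;19 -1 0 0;27 -2 0 0;35 -2 0 0;43 -3 0 0;51 -3 0 0;58 -4 0 0;64 -4 0 0'
python3 -m handwheel '8 0 0 0;16 -1 0 0;24 -1 0 0;31 -2 0 0;38 -2 0 0;44 -3 0 0;50 -3 0 0;54 -3 0 0;57 -3 0 0;57 -3 0 0'
python3 -m handwheel '2 0 0 0;4 0 0 0;6 0 0 0;6 0 0 0;6 0 0 0'
```

```text
time: 39.07
tcp_pos: [479.5, 272.6, 75.0]
ee_rot: [0.0, 0.728, 0.686, 0.0]
force: [0.0, -0.2, -0.1]
grip_width: 23.2
grasp_force: 0.0
time: 39.48
tcp_pos: [479.5, 273.4, 75.1]
ee_rot: [0.0, 0.728, 0.686, 0.0]
force: [0.7, -1.9, 6.7]
grip_width: 8.8
grasp_force: 58.7
time: 40.32
tcp_pos: [543.6, 269.8, 75.1]
ee_rot: [0.0, 0.728, 0.686, 0.0]
force: [-1.4, -1.4, 6.9]
grip_width: 9.2
grasp_force: 58.8
time: 41.15
tcp_pos: [601.5, 266.6, 75.2]
ee_rot: [0.001, 0.728, 0.686, 0.001]
force: [0.3, -0.9, 5.6]
grip_width: 8.7
grasp_force: 59.0
time: 41.57
tcp_pos: [603.9, 266.4, 75.1]
ee_rot: [-0.001, 0.728, 0.686, -0.002]
force: [-6.1, -1.5, 11.4]
grip_width: 8.6
grasp_force: 59.7
```

```bash
python3 -m handwheel '1 0 0 0;2 0 0 0;2 0 0 0;2 0 0 0'
python3 -m handwheel '0 0 0 0;0 0 0 0;0 0 0 0' 0.45
python3 - <<'E'
from h import *
print(sensors.get_obs()["tcp_pos"])
E
```

```text
time: 41.9
tcp_pos: [603.9, 266.5, 75.1]
ee_rot: [-0.002, 0.727, 0.686, -0.003]
force: [-9.3, -2.1, 14.7]
grip_width: 8.8
grasp_force: 60.0
time: 42.15
tcp_pos: [603.3, 267.2, 74.3]
ee_rot: [-0.003, 0.727, 0.686, -0.004]
force: [-11.2, -1.7, 10.4]
grip_width: 23.1
grasp_force: 7.4
[603.34120004 267.18387925  74.2772749 ]
```

Force remains after release, so the knuckles are probably touching the unit's edge. I'll back off and look.

```bash
python3 -m handwheel '-4 0 0 0;-6 0 0 0;-6 0 0 0;-6 0 0 0'
python3 -m handwheel '0 0 20 0;0 0 50 0;-20 0 80 0;-50 0 100 0;-80 0 100 7;-110 0 100 14;-120 0 100 21;-120 0 100 28;-120 0 100 35;-120 0 100 42'
python3 - <<'E'
from h import *
f=grab_frame("top"); crop(f,120,80,270,195,5,"pics/c10.png")
E
```

```text
time: 42.48
tcp_pos: [602.1, 267.1, 74.1]
ee_rot: [0.0, 0.728, 0.686, 0.0]
force: [0.2, -1.2, -0.7]
grip_width: 23.3
grasp_force: 0.0
time: 43.32
tcp_pos: [482.4, 267.1, 174.5]
ee_rot: [0.0, 0.431, 0.902, 0.0]
force: [0.7, 0.1, 0.5]
grip_width: 23.2
grasp_force: 0.0
```

View pics/c10.png

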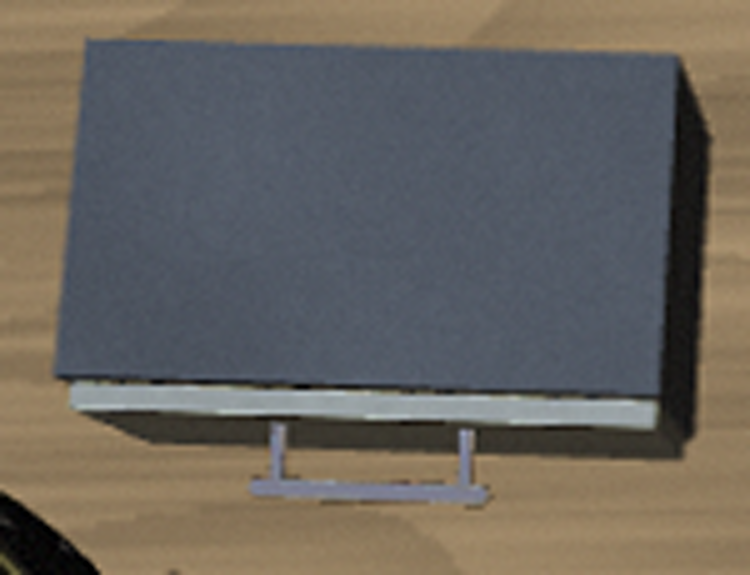

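The drawer looks about home, with the handle at about (369,493) in the crop. I'll seat it with shut fingers pushing on the bar, turned so the knuckles stay clear.

```bash
python3 -m handwheel '15 0 0 7;30 0 0 14;45 0 0 21;60 0 0 28;75 0 0 35;80 0 0 42;80 0 0 48;80 0 -40 48;80 0 -75 48;80 0 -95 48' 1 60
python3 -m handwheel '0 0 0 0;4 0 0 0;8 0 0 0;12 0 0 0;16 0 0 0;20 0 0 0;23 0 0 0;23 0 0 0;23 0 0 0'
python3 -m handwheel '2 0 0 0;4 0 0 0;4 0 0 0;4 0 0 0'
```

```text
time: 44.2
tcp_pos: [561.0, 265.4, 75.9]
ee_rot: [-0.002, 0.031, 1.0, -0.001]
force: [-1.3, -0.5, 0.7]
grip_width: 0.1
grasp_force: 0.0
time: 44.95
tcp_pos: [585.3, 266.8, 79.5]
ee_rot: [0.0, 0.03, 1.0, 0.0]
force: [-0.2, 0.3, -0.9]
grip_width: -0.1
grasp_force: 0.0
time: 45.28
tcp_pos: [587.5, 267.0, 79.1]
ee_rot: [-0.001, 0.029, 1.0, -0.0]
force: [-4.5, -0.5, 2.7]
grip_width: -0.2
grasp_force: 2.4
```

```bash
python3 -m handwheel '2 0 0 0;3 0 0 0;3 0 0 0;3 0 0 0'
python3 -m handwheel '2 0 0 0;4 0 0 0;4 0 0 0;4 0 0 0'
```

```text
time: 45.62
tcp_pos: [587.7, 267.0, 79.1]
ee_rot: [-0.004, 0.029, 1.0, -0.001]
force: [-10.6, -1.4, 8.7]
grip_width: -0.1
grasp_force: 5.4
time: 45.95
tcp_pos: [587.7, 267.0, 79.1]
ee_rot: [-0.007, 0.028, 1.0, -0.002]
force: [-19.1, -2.1, 13.8]
grip_width: -0.1
grasp_force: 9.4
```

A hard stop at 19 N with no movement, so the drawer is home. Backing off for a final check.

```bash
python3 -m handwheel '-10 0 0 0;-25 0 0 0;-40 0 0 0;-50 0 40 0;-60 0 80 0;-90 30 120 0;-120 60 150 0;-130 80 150 0;-130 80 150 0;-130 80 150 0'
python3 - <<'E'
from h import *
f=grab_frame("top"); crop(f,120,80,480,290,2.2,"pics/c11.png")
E
```

```text
time: 46.78
tcp_pos: [464.9, 351.4, 231.4]
ee_rot: [0.001, 0.026, 1.0, 0.003]
force: [-0.3, -0.4, -0.1]
grip_width: -0.1
grasp_force: 0.0
```

View pics/c11.png

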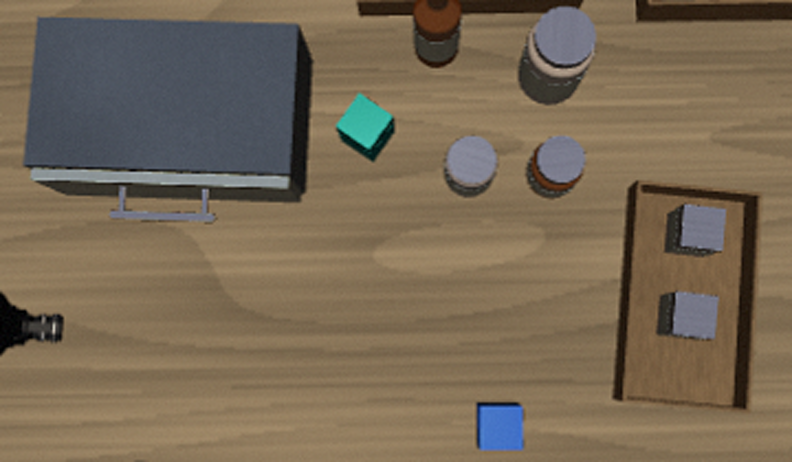

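The drawer is home, two empties stand in the tray at crop (703,228) and (695,315), the can and jar are upright, and the gripper is clear.

```bash
python3 -c "
from rig import ticket
print(ticket.hand_in())"
```

```text
the job is handed in; nothing more can be done
None
```

The job is handed in after about 47 s: three full tins stand in the stock drawer, which is pushed home to its hard stop, two empties stand in the tray, and the can and jar were not knocked over.

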